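# Trim the sheet-sensor amplifier on the composing bench

### The arm

A 6-joint arm with a two-finger parallel gripper is mounted at the origin on the work surface. World frame = base frame: x ahead of the robot, y to its left, z up, the work surface at z = 0. Lengths are in m, angles in rad, forces in N, time in s.
With the tool pointing down it reaches from about 0.35 to 0.775 m from the base axis. Payload 5.5 kg.
Tool frame: the origin (TCP) lies at the very end of the fingers, on their centre line; the grasp point (between the pads) lies env.hold_point_z behind it (env.hold_point_z is the distance from the TCP to the grasp point, in m); z points along the fingers, y is the line along which they close (so a half turn about z gives the same grasp; the last joint's range is limited). The gripper opens to 85 mm and grips with 20 to 120 N. Pads are 22 mm wide; open, the fingers measure 114 mm over their backs; the gripper's body (76 mm by 85 mm) begins 54 mm behind the grasp point. The pads swing forward as they close: fully open they stand 13 mm farther back than shut.
Start: joints at [-1.258, 0.313, 0.046, 1.304, 0, 1.431], TCP at [0.252, -0.517, 0.231] pointing down, gripper open.
Joint ranges: [-2.76, 2.76], [-0.86, 1.69], [-1.03, 1.26], [-2.2, 2.34], [-1.47, 1.5], [-3.14, 3.14]. Speed limits (rad/s): [2.57, 2.57, 3.14, 3.14, 3.14, 3.14].

### API

Orientations are given as a unit quaternion [w, x, y, z].
In Python, from workcell import env gives the robot as it stands.
- The arm moves only by the tool carry_out, never from a script. Its argument "steps" is a list of rows, each a list of 3 entries, a list of its own where there are three numbers: the turn, a rotation vector about the tool's x, y, z in degrees, then the shift along the tool's x, y, z in cm, then the closure in counts, from 0 (fully open) to 255 (shut). A call has exactly 8 rows; each row is the pose to reach, as a shift and turn from the pose commanded when the call began, along the tool's axes at that moment; what a row does not reach only later rows make up. A row lasts 1/8 s, in which the tool goes at most 62.5 mm and 10.7 degrees, less where a joint would pass 70% of its speed; a pose out of reach is approached as far as the arm can. A call with a gripper value outside its range is refused whole. The fingers move at their own pace and stop on an object; "force" is the grip in N (left out, the last holds). Time passes only in rows, so rows that repeat a pose let the fingers close, or fill a call up. It gives the time, the measured TCP pose, the force, the opening and the grip force at its end, in the units of the state.
- env.get_state(): the state, without advancing time (a new reading comes with each control period).
- env.read_camera(name): name is "side" or "top" or "wrist"; returns (picture, depth): 480x640x3 uint8, red, green, blue; 480x640 float32, m along the optical axis (not along the pixel's ray), 0 where there is no reading.
- env.get_calibration(name): a dict with "fx", "fy", "cx", "cy" (pixels), "origin" and "orientation" of the camera in the world. Camera axes: x right, y up, looking along -z (the intrinsics and any distortion apply to the point x, -y, -z); pixel columns grow to the right and rows downward; lengths in m; the calibration is good to about 2 mm. A picture is of the moment at which its call begins: read the wrist's pose just before it. get_calibration takes no time and is no camera call; for the wrist camera it gives the pose at the moment of the call.
- env.hand_in(): hands the job in; it is judged then, once.
The state is a dict: "clock": time; "joint_pos": joint angles; "qvel": joint speeds; "tau": joint torques, N m; "tcp_pos": TCP position; "orientation": TCP orientation; "wrist_force": force on the tool from outside, world axes, zero at the start; "ft_torque": the same for the moment, N m; "finger_gap": finger opening in m; "grip_force": force on a finger pad.
Only numpy, scipy, OpenCV 4.12 (cv2) and the standard library are available. Lean on these libraries where they do the work, as an engineer would, in place of code of your own. Each camera call takes 0.05 s, during which the arm holds its last target. There are 200 camera calls.

### The job

Take the blue tuning tool from its wooden stand, seat its blade fully in the slotted brass screw of the yellow amplifier and turn the screw gently until the red pointer stands on the white band, the blade still in the slot. Then put the tool back upright in its stand, fully home. Handle it lightly: do not press the tool hard on the amplifier, keep the gripper off it, leave the grey amplifier alone and the things on the bench where they are.

Things in the scene. Friction and masses are not known exactly. Their poses are not given: they have to be found in the camera images.
- tool: Plastic tuning tool, 118 mm long, about 35 g, standing upright in the stand. Origin: middle of the blade's lower edge; z runs up along the tool to the handle, x along the blade's width. White blade 10 mm wide (x), 2.4 mm thick (y), 10 mm long; round white shank 9 mm across up to z = 52 mm; blue flange 28 mm across from z = 52 to 56 mm, which rests on the stand's top
- stand: Fixed wooden block 70 x 70 x 58 mm with an upright through hole 14 mm across in the middle (mouth widened by a 2 mm chamfer). Origin: centre of its underside on the bench. With the tool home, the flange lies on the block's top and the blade's end hangs 6 mm above the bench
- stand_top (a point): Centre of the mouth of the stand's hole, level with the block's top (58 mm above the bench)
- amp: Yellow sensor amplifier, fixed box 95 mm (x) x 130 mm (y) x 45 mm high with a black lid. Origin: centre of its underside on the bench, z up. On the lid: a flat aluminium dial 55 mm across with a red pointer stripe, a white band at the dial's edge on the amplifier's -x side, and in the dial's middle a fixed black collar around the slotted brass screw
- slot (a point): On the trimmer's upright axis, at the floor of the slot, 47 mm above the bench. Its axes are the amplifier's, not the slot's. The brass screw is about 11 mm across with its flat face 5 mm above this point; the slot runs right across it, 3.6 mm wide and 5 mm deep. Screw and collar are rigid, they do not give
- dial (a joint): Angle of the dial with the red pointer, rad; grows as it turns clockwise seen from above. 0: pointer on the middle of the white band, toward -x of the amplifier; starts between -0.65 and -0.35. The band reaches 0.1 rad either side of 0; stops at -1.2 and 1.2. Stiff (0.045 N m), stays where it is left
- grey_amp: A second fixed amplifier of the same shape and size, painted grey: not to be touched. Origin: centre of its underside
- type_line: Loose line of metal type, 18 x 81 x 23 mm. Origin: centre of its underside
- ink_tin: Loose white ink tin with a red label, 72 mm across, 60 mm high. Origin: centre of its underside
- furniture: Loose light wooden spacing block 100 x 30 x 20 mm. Origin: centre of its underside
- quoin_key: Loose steel T-shaped key lying flat, 88 mm long, 50 mm across, 12 mm high. Origin: under the T's middle
- lead_block: Loose lead block 50 x 35 x 22 mm. Origin: centre of its underside
- tool_grip (a point): On the tool, the middle of its blue square handle, 90 mm above the blade's end; axes as the tool's. The handle is 15 x 15 mm, its sides square to the tool's x and y, from 56 to 118 mm above the blade's end
- collar_mouth (a point): On the trimmer's upright axis, at the top of the fixed black collar, 10 mm above the slot's floor. The collar is about 21 mm across; its funnel narrows over 3 mm to a round bore 11.8 mm across, in which the screw sits 2 mm below the funnel's foot
- screw_face (a point): On the trimmer's axis at the screw's face; axes as the amplifier's. The screw drives the dial with lost motion: it turns (0.012 N m) up to 0.75 rad either way from its middle on the dial before it carries the dial along. In its middle the slot runs along the pointer; where in this play it starts is not measured: it can be up to 0.7 rad off the pointer's line
Mind the look-alikes: they are no part of the job. Of the things like the stand, leave any that is turquoise; of the rest the smaller one is meant. Of the things shaped like the tool, the blue one is meant.

How it is judged:
By the outcome, as a careful person would: the job done as asked, in the order asked, and still so for the second after the job is handed in, with the robot touching nothing.
It also fails if it takes over 72 s, if anything falls off the work surface, if the arm or the gripper's body presses on something with over 40 N, if the wrist force passes 120 N, or if a joint passes its speed limit or range.

## Working session

There is one attempt and no reset: what is moved stays moved. The work goes in short steps, Python scripts to look and compute and a tool call to move; the robot and the scene stay as the last step left them, time stands still between calls to the robot, and variables do not carry over. Pictures are saved under pics/ and viewed, at most 10 in all, crops included, and the job is handed in when it is done.

Besides the shell and the picture viewer there is one more tool, called after "Request:" as name([rows], argument=value, ...), one row to a line, values as JSON. carry_out: Moves the arm, as the interface text tells. Its arguments: {"type":"object","properties":{"steps":{"type":"array","items":{"type":"array"}},"force":{"type":"number"}},"required":["steps"]}

```bash
mkdir -p pics; ls
cat > h.py <<'E'
import numpy as np, cv2
from scipy.spatial.transform import Rotation as R
from workcell import env
def rot(q): return R.from_quat([q[1],q[2],q[3],q[0]]).as_matrix()
def ray(c,u,v):
    d=np.array([(u-c['cx'])/c['fx'],-(v-c['cy'])/c['fy'],-1.0]); return rot(c['orientation'])@d
def onplane(c,u,v,z):
    d=ray(c,u,v);o=np.array(c['origin']); return o+d*(z-o[2])/d[2]
def bydepth(c,u,v,dep): return np.array(c['origin'])+ray(c,u,v)*dep
def proj(c,p):
    q=rot(c['orientation']).T@(np.array(p)-c['origin']); return c['cx']+c['fx']*q[0]/-q[2], c['cy']+c['fy']*q[1]/q[2]
E
python3 - <<'E'
from h import *
s=env.get_state();print(s,env.hold_point_z)
for n in('top','side','wrist'):
    c=env.get_calibration(n);print(n,c)
    p,d=env.read_camera(n);cv2.imwrite(f'pics/{n}0.png',p[:,:,::-1]);np.save(f'{n}0.npy',d)
E
```

```text
pics
{'clock': 0.0, 'joint_pos': array([-1.25762353e+00,  3.14006124e-01,  4.49566610e-02,  1.30359087e+00,
        5.90962765e-06,  1.43121962e+00]), 'qvel': array([-0.00011394,  0.00115373,  0.00022756,  0.00159778, -0.0006048 ,
        0.00151656]), 'tau': array([-7.22126115e-04, -4.80622315e+01,  2.98535174e+01,  1.93055591e-02,
       -5.08275832e-05,  1.28543149e-06]), 'tcp_pos': array([ 0.25137172, -0.5165676 ,  0.23039649]), 'orientation': array([-9.18788358e-04,  9.74486057e-01,  2.24446151e-01, -7.69839365e-05]), 'wrist_force': array([ 0.45779919,  0.37756218, -0.03729444]), 'ft_torque': array([0.04231364, 0.0499761 , 0.05868898]), 'grip_force': 0.0, 'finger_gap': 0.08555724503925367} 0.0187
top {'fx': 464.08190504344344, 'fy': 464.08190504344344, 'cx': 315.04303927094, 'cy': 242.8727607519618, 'origin': array([ 0.41868821, -0.04984169,  1.09563778]), 'orientation': array([-0.7054403 , -0.042786  ,  0.04404904,  0.70610411])}
side {'fx': 568.6778468746036, 'fy': 568.6778468746036, 'cx': 317.52237448675396, 'cy': 240.2702380314372, 'origin': array([ 0.2871999 , -0.83581385,  0.620935  ]), 'orientation': array([ 0.87342103,  0.46299081, -0.06738128, -0.13503696])}
wrist {'fx': 388.6301082985098, 'fy': 388.6301082985098, 'cx': 321.92644353232066, 'cy': 238.2051017977449, 'origin': array([ 0.31261558, -0.48684893,  0.3734857 ]), 'orientation': array([ 0.84010273, -0.11249048,  0.07253899, -0.52565331])}
```

View pics/top0.png

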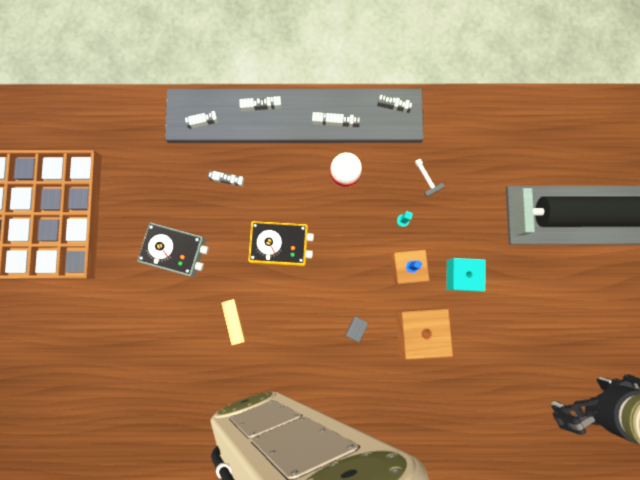

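View pics/side0.png

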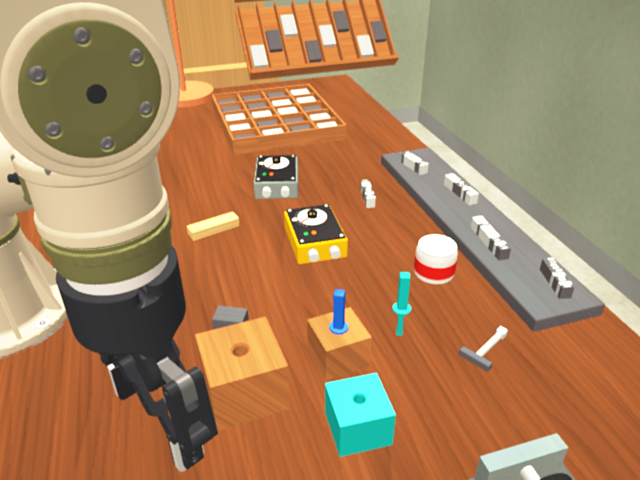

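The top view shows three stand-like things: a small wooden block at (411,266) holding the blue tool, a turquoise block at (467,274), and a big wooden block at (427,334). There are two tools: blue at (413,266) and turquoise at (404,219). The small wooden block and the blue tool fit the description. The yellow amp is at (278,243) and the grey one at (171,249). I'll confirm this in one enlarged crop.

Run:
```python
from h import *
p=cv2.imread('pics/top0.png')
a=cv2.resize(p[210:276,240:320],None,fx=5,fy=5,interpolation=cv2.INTER_CUBIC)
b=cv2.resize(p[210:360,390:490],(400,600),interpolation=cv2.INTER_CUBIC)
o=np.zeros((600,800,3),np.uint8);o[:330,:400]=a;o[:,400:]=b;cv2.imwrite('pics/crop0.png',o)
c=env.get_calibration('top')
hsv=cv2.cvtColor(p,cv2.COLOR_BGR2HSV)
m=cv2.inRange(hsv,(105,150,60),(130,255,255));ys,xs=np.nonzero(m);print('blue',xs.min(),xs.max(),ys.min(),ys.max())
d=np.load('top0.npy')
for n,u,v in(('stand',400,275),('stand',420,257),('tool',415,266),('amp',290,250),('dialc',268,243),('big',440,320)):
    print(n,bydepth(c,u,v,d[v,u]).round(4))
m=cv2.inRange(hsv,(22,150,120),(32,255,255));
k=cv2.findContours(m[200:290,230:330],0,1)[0];k=max(k,key=cv2.contourArea);print('amp rect',cv2.minAreaRect(k))
for u,v in((278,243),):print(onplane(c,u,v,.047))
```

```text
blue 407 420 261 271
stand [ 0.4742 -0.2412  0.0599]
stand [ 0.5148 -0.2877  0.0565]
tool [ 0.4897 -0.2613  0.1236]
amp [0.5328 0.0056 0.0386]
dialc [0.5476 0.055  0.0503]
big [ 0.376  -0.3212  0.0819]
amp rect ((47.5, 50.5), (57.0, 27.0), 0.0)
[0.54797566 0.03253788 0.047     ]
```

View pics/crop0.png

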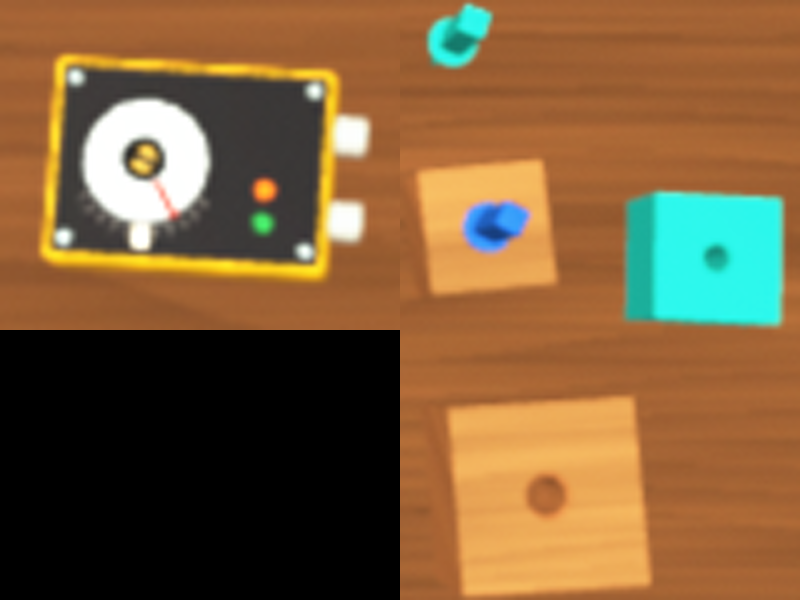

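The crop confirms it: the blue tool (crop 495,225) stands in the smallest wooden block, and the turquoise and larger blocks are decoys. The yellow dial's pointer is about 30° short of the band, and turning it clockwise brings it on.

```bash
cat >> h.py <<'E'
def down(yaw): # tool x at world yaw (deg), z down
    return R.from_euler('z',yaw,degrees=True).as_matrix()@np.diag([1.,-1,-1])
def move(pos,yaw=None,p0=None,q0=None):
    s=env.get_state();p0=s['tcp_pos'] if p0 is None else np.array(p0);A=rot(s['orientation']) if q0 is None else q0
    B=A if yaw is None else down(yaw)
    print('turn',np.round(R.from_matrix(A.T@B).as_rotvec(degrees=True),2),'shift cm',np.round(A.T@(np.array(pos)-p0)*100,3))
def yaw(): A=rot(env.get_state()['orientation']);return np.degrees(np.arctan2(A[1,0],A[0,0]))
E
python3 - <<'E'
from h import *
s=env.get_state();A=rot(s['orientation']);print(A.round(3),yaw())
c=env.get_calibration('wrist');C=A.T@rot(c['orientation']);t=A.T@(np.array(c['origin'])-s['tcp_pos']);print('cam in tool',t,'\n',C.round(3))
# aim: optical axis at target
for nm,T in(('tool',[.487,-.262,.09]),('amp',[.547,.055,.05])):
  for y in(26,90,60,0):
    B=down(y);v=B@C@[0,0,-1.];z=.24
    cz=z+(B@t)[2];k=(T[2]-cz)/v[2];o=np.array(T)-k*v;tcp=o-B@t
    print(nm,y,'tcp',tcp.round(3),k.round(3));move(tcp,y)
E
```

```text
[[ 0.899  0.437 -0.   ]
 [ 0.437 -0.899  0.001]
 [ 0.    -0.001 -1.   ]] 25.94169223200681
cam in tool [ 0.06811013 -0.00023995 -0.1429709 ] 
 [[-0.001  0.964  0.265]
 [ 1.     0.     0.002]
 [ 0.002  0.265 -0.964]]
tool 26 tcp [ 0.499 -0.257  0.24 ] 0.304
turn [-0.08 -0.01 -0.06] shift cm [ 33.583 -12.513  -0.916]
tool 90 tcp [ 0.488 -0.249  0.24 ] 0.304
turn [-6.000e-02 -5.000e-02 -6.406e+01] shift cm [ 32.956 -13.691  -0.914]
tool 60 tcp [ 0.494 -0.252  0.24 ] 0.304
turn [-7.000e-02 -3.000e-02 -3.406e+01] shift cm [ 33.417 -13.231  -0.915]
tool 0 tcp [ 0.5   -0.263  0.24 ] 0.304
turn [-8.000e-02  1.000e-02  2.594e+01] shift cm [ 33.417 -11.972  -0.916]
amp 26 tcp [0.569 0.064 0.24 ] 0.345
turn [-0.08 -0.01 -0.06] shift cm [ 53.947 -38.387  -0.877]
amp 90 tcp [0.548 0.079 0.24 ] 0.345
turn [-6.000e-02 -5.000e-02 -6.406e+01] shift cm [ 52.708 -40.559  -0.874]
amp 60 tcp [0.56  0.075 0.24 ] 0.345
turn [-7.000e-02 -3.000e-02 -3.406e+01] shift cm [ 53.597 -39.721  -0.875]
amp 0 tcp [0.571 0.054 0.24 ] 0.345
turn [-8.000e-02  1.000e-02  2.594e+01] shift cm [ 53.667 -37.363  -0.878]
```

Request:
carry_out([
  [[0, 0, -8], [6, -2, 0], 0],
  [[0, 0, -16], [11, -4, 0], 0],
  [[0, 0, -24], [17, -7, 0], 0],
  [[0, 0, -32], [22, -9, 0], 0],
  [[0, 0, -34], [28, -11, 0], 0],
  [[0, 0, -34], [33.4, -13.2, -0.9], 0],
  [[0, 0, -34], [33.4, -13.2, -0.9], 0],
  [[0, 0, -34], [33.4, -13.2, -0.9], 0],
])

```text
clock: 1.15
tcp_pos: [0.4939, -0.2521, 0.2399]
orientation: [-0.0, 0.866, 0.5, -0.0]
wrist_force: [0.2, 0.0, -0.3]
finger_gap: 0.0853
grip_force: 0.0
```

Run:
```python
from h import *
c=env.get_calibration('wrist');p,d=env.read_camera('wrist');cv2.imwrite('pics/w1.png',p[:,:,::-1]);np.savez('w1.npz',d=d,**c)
s=env.get_state();print(s['clock'],s['tcp_pos'],yaw(),s['joint_pos'])
move([.56,.075,.24],60)
```

```text
1.2 [ 0.4934779  -0.2527206   0.23987049] 59.91011049251621 [-6.17830156e-01  2.71501681e-01  1.00541996e-02  1.31016749e+00
 -4.86753578e-04  1.47813419e+00]
turn [-0.05  0.02 -0.09] shift cm [ 3.1691e+01 -1.0675e+01 -1.7000e-02]
```

View pics/w1.png

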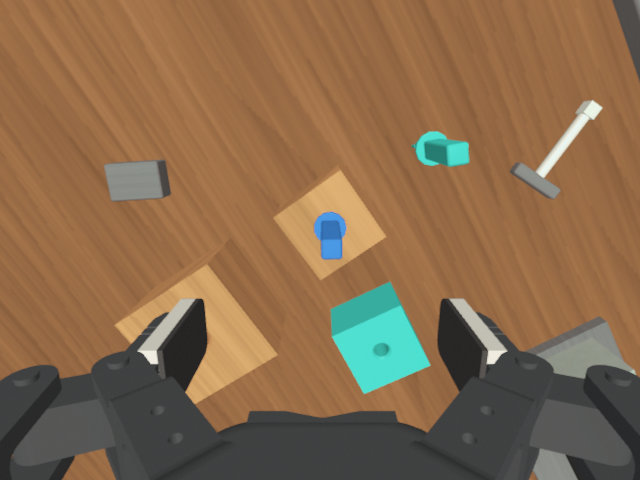

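The wrist view shows the blue tool's flange at (330,228) and handle top at (331,247) in the small stand, with the handle nearly square to the gripper at this yaw. Next I'll look at the amplifier.

Request:
carry_out([
  [[0, 0, 0], [6, -2, 0], 0],
  [[0, 0, 0], [11.5, -4, 0], 0],
  [[0, 0, 0], [17, -6, 0], 0],
  [[0, 0, 0], [22.5, -7.7, -2], 0],
  [[0, 0, 0], [28, -9.5, -2], 0],
  [[0, 0, 0], [31.7, -10.7, -2], 0],
  [[0, 0, 0], [31.7, -10.7, -2], 0],
  [[0, 0, 0], [31.7, -10.7, -2], 0],
])

```text
clock: 2.2
tcp_pos: [0.5601, 0.074, 0.26]
orientation: [0.0, 0.867, 0.499, -0.0]
wrist_force: [-0.2, 0.0, -0.0]
finger_gap: 0.0853
grip_force: 0.0
```

Run:
```python
from h import *
c=env.get_calibration('wrist');p,d=env.read_camera('wrist');cv2.imwrite('pics/w2.png',p[:,:,::-1]);np.savez('w2.npz',d=d,**c)
s=env.get_state();print(s['clock'],s['tcp_pos'],yaw(),s['joint_pos'])
a=cv2.resize(p[130:330,200:466,::-1],None,fx=3,fy=3,interpolation=cv2.INTER_CUBIC);cv2.imwrite('pics/w2c.png',a)
# tool measure from w1
z=np.load('w1.npz');c=dict(z);q=cv2.imread('pics/w1.png');hsv=cv2.cvtColor(q,cv2.COLOR_BGR2HSV)
wood=cv2.inRange(hsv,(10,60,140),(24,200,255))
blue=cv2.inRange(hsv,(100,120,50),(130,255,255))
P=[];D=c['d'];vs,us=np.nonzero(blue)
pts=np.array([bydepth(c,u,v,D[v,u]) for u,v in zip(us,vs)])
top=np.abs(pts[:,2]-.124)<.004;print(np.percentile(pts[:,2],[1,50,99]),top.sum())
r=cv2.minAreaRect(np.stack([us[top],vs[top]],1).astype(np.float32));b=cv2.boxPoints(r)
W=np.array([onplane(c,u,v,.124) for u,v in b]);print('handle c',W.mean(0),'edges',np.diff(np.vstack([W,W[:1]]),axis=0).round(4).tolist())
fl=np.abs(pts[:,2]-.062)<.003
W=np.array([onplane(c,u,v,.062) for u,v in zip(us[fl],vs[fl])]);print('flange box',W.min(0),W.max(0));
cc,rr=cv2.minEnclosingCircle((W[:,:2]*1000).astype(np.float32));print('flange circle',cc,rr)
vs,us=np.mgrid[160:290,260:400];vs=vs.ravel();us=us.ravel()
pts=np.array([bydepth(c,u,v,D[v,u]) for u,v in zip(us,vs)]);m=np.abs(pts[:,2]-.058)<.006
r=cv2.minAreaRect((pts[m][:,:2]*1000).astype(np.float32));print('stand',r, np.median(pts[m][:,2]))
```

```text
2.25 [0.56008684 0.07376991 0.26006718] 59.79650604635841 [-1.08442781e-02  2.88082897e-01  8.15285109e-02  1.36482717e+00
 -5.35674577e-04  2.08710271e+00]
[0.06070412 0.10068082 0.12550772] 409
handle c [ 0.4941567  -0.26391302  0.124     ] edges [[0.012, -0.0069, 0.0], [-0.0071, -0.0127, 0.0], [-0.0121, 0.007, 0.0], [0.0073, 0.0126, 0.0]]
flange box [ 0.48095451 -0.27652342  0.062     ] [ 0.50703676 -0.25102536  0.062     ]
flange circle (494.2169189453125, -264.1492004394531) 13.329872131347656
stand ((493.3164367675781, -264.8475341796875), (70.33340454101562, 70.56755065917969), 5.132228374481201) 0.05832391775110951
```

View pics/w2c.png

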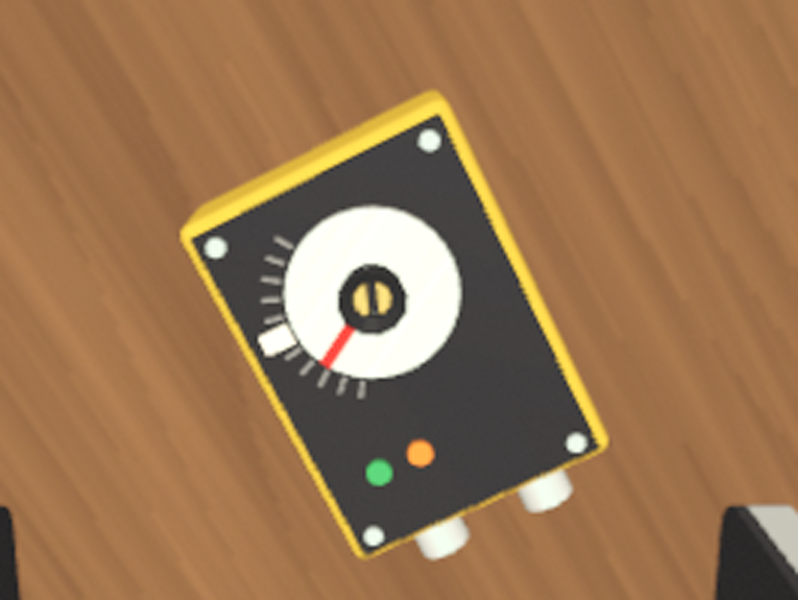

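Crop: dial centre is near (373,293), slotted screw (373,298) with the slot nearly vertical, pointer tip (326,365), band (277,340). The amp's long axis tilts to the lower right.

```bash
cat > amp.py <<'E'
from h import *
def meas(c,q,D,verbose=1,ctr=None):
    hsv=cv2.cvtColor(q,cv2.COLOR_BGR2HSV)
    def ptz(m,z): v,u=np.nonzero(m);return np.array([onplane(c,a,b,z)[:2] for a,b in zip(u,v)])
    roi=np.zeros(q.shape[:2],np.uint8);u,v=map(int,proj(c,[.547,.055,.05]));roi[max(v-55,0):v+55,max(u-70,0):u+70]=255
    red=cv2.inRange(hsv,(0,120,100),(8,255,255))|cv2.inRange(hsv,(172,120,100),(180,255,255))
    white=cv2.inRange(hsv,(0,0,190),(180,40,255))&roi
    k=max(cv2.findContours(white,0,1)[0],key=cv2.contourArea)
    hull=cv2.convexHull(k);w=np.array([onplane(c,a,b,.046)[:2] for a,b in hull[:,0]])
    cc,r=cv2.minEnclosingCircle((w*1000).astype(np.float32));cc=np.array(cc)/1000
    if verbose:print('dial circle',cc.round(4),r)
    return red&roi,white,cc,ptz
E
python3 - <<'E'
from amp import *
c=dict(np.load('w2.npz'));q=cv2.imread('pics/w2.png');D=c['d']
red,white,cc,ptz=meas(c,q,D)
u,v=324,229;print('depth z at dial',bydepth(c,u+20,v,D[v,u+20]),'screw',bydepth(c,u-3,v,D[v,u-3]),bydepth(c,u,v,D[v,u]))
# brass
hsv=cv2.cvtColor(q,cv2.COLOR_BGR2HSV)
br=cv2.inRange(hsv,(12,60,110),(30,255,255));m=np.zeros_like(br);m[v-8:v+9,u-9:u+10]=255;br&=m
w=ptz(br,.052);print('brass n',len(w),'mid',(w.min(0)+w.max(0))/2,w.mean(0),np.ptp(w,axis=0))
w=ptz(red,.047);s=np.linalg.norm(w-cc,axis=1)<.04;w=w[s];t=w[np.argmax(np.linalg.norm(w-cc,axis=1))];print('red n',len(w),'mean',w.mean(0),'tip',t)
d=w-w.mean(0);U=np.linalg.svd(d)[2][0];print('red line dir',np.degrees(np.arctan2(U[1],U[0])),'mean from centre',np.degrees(np.arctan2(*(w.mean(0)-cc)[::-1])))
y=cv2.inRange(hsv,(22,140,120),(34,255,255));
lid=cv2.inRange(hsv,(0,0,0),(180,80,90));
ys=np.zeros_like(y);ys[150:330,250:410]=255
k=cv2.findContours((lid|y|white)&ys,0,1)[0];k=max(k,key=cv2.contourArea)
w=np.array([onplane(c,a,b,.045)[:2]*1000 for a,b in k[:,0]],np.float32);print('amp rect',cv2.minAreaRect(w))
# band: white contours
for k in cv2.findContours(white,0,1)[0]:
    a=cv2.contourArea(k)
    if a>15:
        (x,yy),_,_=cv2.minAreaRect(k);P=onplane(c,x,yy,.046)[:2];print('white',a,(x,yy),P.round(4),np.linalg.norm(P-cc).round(4),np.degrees(np.arctan2(*(P-cc)[::-1])))
g=cv2.cvtColor(q,cv2.COLOR_BGR2GRAY);print(g[v-8:v+9,u-9:u+10])
E
```

```text
dial circle [0.5455 0.0559] 33.321231842041016
depth z at dial [0.56743118 0.04603124 0.04801799] screw [0.54923324 0.05775144 0.05194213] [0.55110822 0.05538915 0.04754567]
brass n 97 mid [0.55099522 0.05616131] [0.55138836 0.05626821] [0.0122221  0.01167838]
red n 52 mean [0.5330873  0.04738458] tip [0.5263647  0.04332309]
red line dir -153.61059737010336 mean from centre -145.4579424017838
amp rect ((551.0930786132812, 40.05976486206055), (129.31854248046875, 92.45777893066406), 86.52831268310547)
white 23.0 (271.5, 212.5) [0.5164 0.0935] 0.0475 127.66479942952569
white 2087.0 (322.05584716796875, 226.649658203125) [0.5505 0.058 ] 0.0054 22.219487462684402
[[240 175  89  58  57  54  50  48  51  52  52  50  53  56  56  55 138 223
  253]
 [206  89  56  53  50  47  49  49  49  48  49  49  49  51  53  56  56 138
  236]
 [126  55  52  50  48  48  49  51  50  52  65  62  51  51  50  51  53  55
  215]
 [ 54  52  50  48  48  87  94  74  60  59 143 151 107  62  50  50  52  54
  141]
 [ 53  49  50  51 110 169 160 103  66  65 188 211 188 141  82  52  51  54
   55]
 [ 51  50  50  87 179 217 1
[... 245 characters left out ...]
 157  65  66 127 203 225 224 206 144  56  54
   55]
 [ 53  54  93 198 224 224 217 168  64  65 101 199 224 224 196 121  56  55
   56]
 [ 55  54  85 190 221 224 224 180  68  65  93 198 224 224 192 113  56  56
   56]
 [ 55  57  58 158 206 221 225 183  80  65  64 194 224 214 169  81  57  57
   55]
 [ 57  56  57 118 166 209 224 186  92  82  78 181 211 172  80  58  60  58
   57]
 [ 58  56  57  58  86 181 207 167  78  97  88 116 140 109  60  59  60  60
   56]
 [ 56  58  58  58  60  89 100  79  55  57  55  55  59  63  61  59  60  59
   73]
 [ 52  57  59  60  60  60  64  70  73  73  69  64  63  64  61  59  58  55
  170]
 [ 75  55  59  61  59  59  66  73  73  74  70  65  64  63  63  63  57 132
  236]]
```

Request:
carry_out([
  [[0, 0, -10.5], [-5, 1.7, 1], 60],
  [[0, 0, -21], [-10.5, 3.7, 2], 120],
  [[0, 0, -31.5], [-16, 5.6, 3], 120],
  [[0, 0, -42], [-21.5, 7.5, 4], 120],
  [[0, 0, -52.5], [-27, 9.4, 5], 120],
  [[0, 0, -63], [-32.5, 11.3, 6], 120],
  [[0, 0, -73.5], [-32.5, 11.3, 6], 120],
  [[0, 0, -84], [-32.5, 11.3, 6], 120],
])

```text
clock: 3.25
tcp_pos: [0.4933, -0.2655, 0.1998]
orientation: [-0.0, 0.332, 0.943, -0.0]
wrist_force: [0.3, -0.1, -0.2]
finger_gap: 0.0454
grip_force: 0.0
```

Run:
```python
from h import *
s=env.get_state();print(s['clock'],s['tcp_pos'],yaw(),s['joint_pos'],s['finger_gap'])
move([.4942,-.264,.15],240)
```

```text
3.25 [ 0.49326474 -0.26547609  0.1997953 ] 141.23392288088837 [-6.36835796e-01  2.95860628e-01 -5.53515459e-02  1.22041110e+00
 -3.85615477e-04  3.97598775e-02] 0.04540574033523727
turn [ 2.000e-02 -5.000e-02 -9.877e+01] shift cm [0.015 0.176 4.979]
```

Request:
carry_out([
  [[0, 0, -10.5], [0, 0, 0], 120],
  [[0, 0, -21], [0, 0, 0], 120],
  [[0, 0, -31.5], [0, 0, 0], 120],
  [[0, 0, -42], [0, 0, 0], 120],
  [[0, 0, -52.5], [0, 0, 0], 120],
  [[0, 0, -63], [0, 0, 0], 120],
  [[0, 0, -73.5], [0, 0, 0], 120],
  [[0, 0, -84], [0, 0, 0], 120],
])

```text
clock: 4.25
tcp_pos: [0.494, -0.2639, 0.2004]
orientation: [-0.0, -0.386, 0.923, -0.0]
wrist_force: [-0.2, 0.2, 1.0]
finger_gap: 0.0452
grip_force: 0.0
```

Request:
carry_out([
  [[0, 0, -6], [0, 0, 0], 120],
  [[0, 0, -12], [0, 0, 0], 120],
  [[0, 0, -12], [0, 0, 0], 120],
  [[0, 0, -12], [0, 0, 0], 120],
  [[0, 0, -12], [0, 0, 0], 120],
  [[0, 0, -12], [0, 0, 0], 120],
  [[0, 0, -12], [0, 0, 0], 120],
  [[0, 0, -12], [0, 0, 0], 120],
])

```text
clock: 5.25
tcp_pos: [0.4954, -0.2621, 0.2003]
orientation: [-0.0, -0.479, 0.878, -0.0]
wrist_force: [-0.6, 0.2, 0.3]
finger_gap: 0.0452
grip_force: 0.0
```

Run:
```python
from h import *
c=env.get_calibration('wrist');s=env.get_state();p,d=env.read_camera('wrist');print(s['clock'],s['tcp_pos'],yaw(),s['joint_pos'],s['finger_gap'])
q=p[:,:,::-1].copy();cv2.imwrite('pics/w3.png',q);np.savez('w3.npz',d=d,**c);hsv=cv2.cvtColor(q,cv2.COLOR_BGR2HSV)
blue=cv2.inRange(hsv,(100,120,50),(130,255,255));vs,us=np.nonzero(blue)
pts=np.array([bydepth(c,u,v,d[v,u]) for u,v in zip(us,vs)]);print(np.percentile(pts[:,2],[1,50,99]))
top=np.abs(pts[:,2]-.124)<.003
b=cv2.boxPoints(cv2.minAreaRect(np.stack([us[top],vs[top]],1).astype(np.float32)))
W=np.array([onplane(c,u,v,.124) for u,v in b]);print('handle c',W.mean(0),'edges',np.diff(np.vstack([W,W[:1]]),axis=0).round(4).tolist())
move([*W.mean(0)[:2],.079],240)
move([.4942,-.264,.079],240)
```

```text
5.25 [ 0.49539187 -0.26212694  0.20027912] -122.75992999167097 [-6.29845936e-01  2.95481795e-01 -5.46732054e-02  1.22059341e+00
 -1.12337119e-04 -1.62883460e+00] 0.0451715837957839
[0.06110039 0.10543445 0.12588177]
handle c [ 0.49370287 -0.26565969  0.124     ] edges [[-0.0117, 0.0076, 0.0], [0.0078, 0.0124, 0.0], [0.0119, -0.0077, 0.0], [-0.008, -0.0122, 0.0]]
turn [-0.   -0.   -2.76] shift cm [ 0.389 -0.051 12.131]
turn [-0.   -0.   -2.76] shift cm [ 2.2300e-01 -3.0000e-03  1.2131e+01]
```

Request:
carry_out([
  [[0, 0, -2], [0.3, 0, 4], 120],
  [[0, 0, -2], [0.3, 0, 8], 120],
  [[0, 0, -2], [0.3, 0, 11], 120],
  [[0, 0, -2], [0.3, 0, 12.1], 120],
  [[0, 0, -2], [0.3, 0, 12.1], 255],
  [[0, 0, -2], [0.3, 0, 12.1], 255],
  [[0, 0, -2], [0.3, 0, 12.1], 255],
  [[0, 0, -2], [0.3, 0, 12.1], 255],
], force=50)

```text
clock: 6.3
tcp_pos: [0.4945, -0.2653, 0.0805]
orientation: [0.0, -0.494, 0.869, -0.001]
wrist_force: [0.6, -0.8, 3.0]
finger_gap: 0.0144
grip_force: 52.1
```

Run:
```python
from h import *
s=env.get_state();print(s['clock'],s['tcp_pos'],yaw(),s['orientation'],s['wrist_force'],s['finger_gap'])
```

```text
6.3 [ 0.49446239 -0.26526724  0.08050553] -120.76676379369508 [ 4.62108709e-04 -4.94193827e-01  8.69350958e-01 -1.07671966e-03] [ 0.55114726 -0.77331804  2.98286226] 0.014374603267314935
```

Request:
carry_out([
  [[0, 0, 0], [0, 0, -1], 255],
  [[0, 0, 0], [0, 0, -3], 255],
  [[0, 0, 0], [0, 0, -6], 255],
  [[0, 0, 0], [0, 0, -9], 255],
  [[0, 0, 0], [0, 0, -11], 255],
  [[0, 0, 0], [0, 0, -12], 255],
  [[0, 0, 0], [0, 0, -12], 255],
  [[0, 0, 0], [0, 0, -12], 255],
])

```text
clock: 7.3
tcp_pos: [0.4932, -0.2644, 0.1984]
orientation: [-0.0, -0.494, 0.869, 0.001]
wrist_force: [0.1, 0.5, 0.1]
finger_gap: 0.0142
grip_force: 51.8
```

Run:
```python
from h import *
s=env.get_state();print(s['clock'],s['tcp_pos'],yaw(),s['orientation'],s['wrist_force'],s['finger_gap'])
c=env.get_calibration('wrist');p,d=env.read_camera('wrist');q=p[:,:,::-1].copy();cv2.imwrite('pics/w4.png',q);np.savez('w4.npz',d=d,**c)
A=rot(s['orientation']);tip=s['tcp_pos']+A@[0,0,.0745];u,v=proj(c,tip);print('tip px',u,v)
u,v=int(u),int(v);a=q[max(v-70,0):v+50,u-60:u+60];a=cv2.resize(a,(500,500),interpolation=cv2.INTER_CUBIC) if a.shape[0]==120 else cv2.resize(a,None,fx=4,fy=4)
cv2.imwrite('pics/w4c.png',a)
move([.551,.0562,.20],247.5)
```

```text
7.3 [ 0.49323527 -0.26436316  0.19835904] -120.76450172830303 [-3.54646450e-04 -4.94211070e-01  8.69341574e-01  7.21788606e-04] [0.06551312 0.46187565 0.10870444] 0.014165077049453606
tip px 321.96588829692695 248.38118041873918
turn [ 0.11  0.02 -8.27] shift cm [-30.5    11.43   -0.152]
```

View pics/w4c.png

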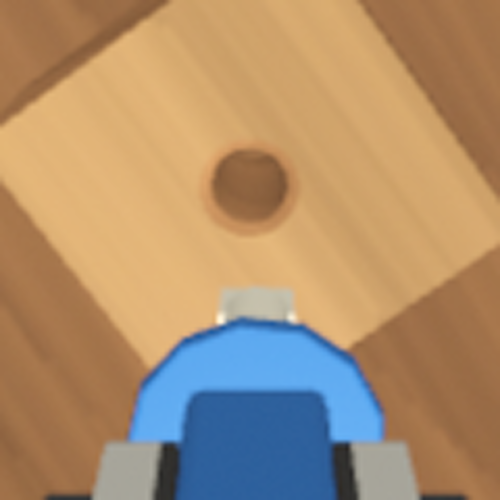

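The blade is visible at crop (256,289–322), 10 mm wide across the image, so it lies along the gripper's y axis. The stand hole is at (250,185). The gripper therefore has to engage at a yaw of about 157.5°.

Request:
carry_out([
  [[0, 0, 10.3], [-5, 1.9, 0], 255],
  [[0, 0, 20.6], [-10.5, 4, 0], 255],
  [[0, 0, 30.9], [-16, 6, 0], 255],
  [[0, 0, 41.2], [-21, 7.9, 0], 255],
  [[0, 0, 51.5], [-26, 9.8, 0], 255],
  [[0, 0, 61.8], [-30.5, 11.4, 1], 255],
  [[0, 0, 72], [-30.5, 11.4, 2.6], 255],
  [[0, 0, 81.7], [-30.5, 11.4, 2.6], 255],
])

```text
clock: 8.35
tcp_pos: [0.5502, 0.0569, 0.1707]
orientation: [-0.002, 0.197, 0.98, -0.0]
wrist_force: [0.1, -0.1, 0.0]
finger_gap: 0.0144
grip_force: 51.6
```

Request:
carry_out([
  [[0, 0, 0], [0, 0, 0], 255],
  [[0, 0, 0], [0, 0, 0], 255],
  [[0, 0, 0], [0, 0, 0], 255],
  [[0, 0, 0], [0, 0, 0], 255],
  [[0, 0, 0], [0, 0, 0], 255],
  [[0, 0, 0], [0, 0, 0], 255],
  [[0, 0, 0], [0, 0, 0], 255],
  [[0, 0, 0], [0, 0, 0], 255],
])

```text
clock: 9.35
tcp_pos: [0.5518, 0.0556, 0.1733]
orientation: [0.0, 0.195, 0.981, -0.0]
wrist_force: [-0.2, -1.1, -0.1]
finger_gap: 0.0143
grip_force: 51.6
```

Run:
```python
from h import *
s=env.get_state();print(s['clock'],s['tcp_pos'],yaw(),s['wrist_force'],s['finger_gap'],s['joint_pos'])
c=env.get_calibration('wrist');p,d=env.read_camera('wrist');q=p[:,:,::-1].copy();cv2.imwrite('pics/w5.png',q);np.savez('w5.npz',d=d,**c)
A=rot(s['orientation']);tip=s['tcp_pos']+A@[0,0,.0745];print('tip',tip,proj(c,tip),'screw px',proj(c,[.551,.0562,.052]))
cv2.imwrite('pics/w5c.png',cv2.resize(q[180:300,260:380],(600,600),interpolation=cv2.INTER_CUBIC))
```

```text
9.35 [0.55180692 0.05563937 0.17328153] 157.5352822466381 [-0.19072502 -1.12796969 -0.10902159] 0.014304041271135283 [-4.41861349e-02  2.97213541e-01 -1.19699761e-01  1.15382392e+00
 -1.35423165e-04  3.47897157e-01]
tip [0.55181088 0.0556291  0.09878153] (np.float64(320.0857951273015), np.float64(250.13764824011488)) screw px (np.float64(320.5730362451594), np.float64(229.11863246830367))
```

View pics/w5c.png

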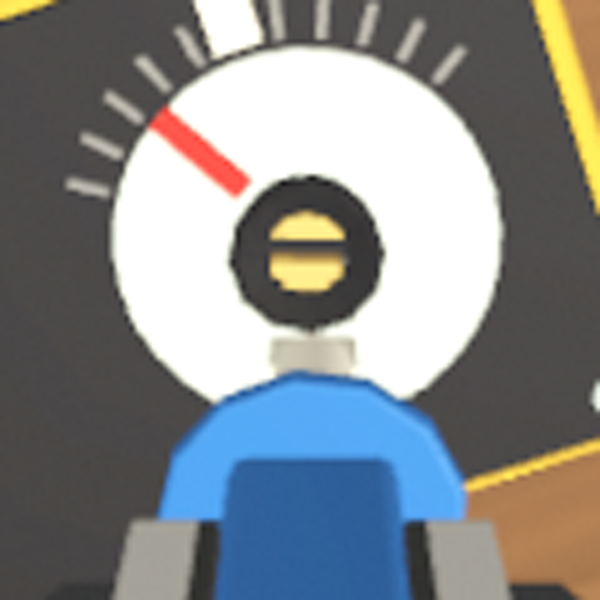

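The tip's lower front edge is at crop (272–355, 338), the screw centre at (307,251), and the slot is horizontal, parallel to the blade. The pointer is upper left and the band at the top. Now the offset between tip and screw.

Run:
```python
from h import *
c=dict(np.load('w5.npz'));q=cv2.imread('pics/w5.png');hsv=cv2.cvtColor(q,cv2.COLOR_BGR2HSV)
br=cv2.inRange(hsv,(15,60,120),(32,255,255));m=np.zeros_like(br);m[218:243,308:336]=255;br&=m
v,u=np.nonzero(br);(x,y),r=cv2.minEnclosingCircle(np.stack([u,v],1).astype(np.float32));print('brass',x,y,r)
g=cv2.cvtColor(q,cv2.COLOR_BGR2GRAY).astype(float)
print(g[224:237,312:332].astype(int));print(g[240:256,310:336].astype(int))
s=env.get_state();A=rot(s['orientation'])
t=onplane(c,322.3,247.2,.0988)-A[:,0]*.0012
for px in((x,y),(321.1,229.8)):
    w=onplane(c,*px,.052);print('tip',t,'screw',w,'delta tool mm',(A.T@(w-t)*1000).round(2))
```

```text
brass 321.0 230.23077392578125 8.470372200012207
[[ 66  64  64 101 177 223 233 233 233 233 233 233 233 211 152  88  57  56
   57  55]
 [ 65  64 101 176 223 233 233 233 233 233 233 233 233 233 217 163  89  55
   55  54]
 [ 66  64 158 215 228 231 233 233 233 233 233 233 233 233 233 218 154  55
   55  53]
 [ 67  68 163 191 190 207 217 217 217 217 217 218 218 218 218 217 172  57
   55  55]
 [ 67  70  72  72  72  72  72  72  72  72  73  73  72  72  71  73  68  60
   54  54]
 [ 67  70  71  72  72  72  72  72  73  72  72  72  72  73  73  72  70  59
   55  54]
 [ 67  68  94 107 107 106 102  98  98  97  97  97  98  98  97  92  79  63
   55  54]
 [ 66  66 134 158 158 158 147 138 138 137 137 137 138 138 137 128 109  79
   56  56]
 [ 70  65 172 201 201 201 195 190 190 190 190 190 190 190 190 177 144  93
   57  57]
 [ 70  65 206 233 233 233 233 233 233 233 233 233 233 233 233 220 160  56
   56  55]
 [ 70  69 194 229 233 233 233 233 233 233 233 233 233 233 233 216 152  55
   55  56]
 [ 70  69 131 197 224 231 233 233 233 233 233 233 233 230 223 190 115  57
   58  56]
 [ 69  67  67  63 168 223 233 2
[... 1327 characters left out ...]

  217 217 201 243 255 255 255 255]
 [255 255 255 248 212 200 199 198 197 195 193 192 189 189 192 197 204 210
  217 223 212 237 255 255 255 255]
 [255 255 255 254 239 210 196 190 185 181 179 180 182 183 186 194 203 210
  217 223 235 253 255 255 255 255]
 [255 255 255 255 252 200 172 150 126 113 112 127 146 153 155 173 186 194
  201 207 242 254 255 255 255 255]
 [255 255 254 254 227 145 104  92  99 101  97  95  95  94  91  92  91 108
  120 122 162 186 211 222 246 255]]
tip [0.55175287 0.05705637 0.09880001] screw [0.55185705 0.05616826 0.052     ] delta tool mm [-0.44 -0.78 46.8 ]
tip [0.55175287 0.05705637 0.09880001] screw [0.55159621 0.05635242 0.052     ] delta tool mm [-0.12 -0.71 46.8 ]
```

Request:
carry_out([
  [[0, 0, 0], [-0.03, -0.07, 1], 255],
  [[0, 0, 0], [-0.03, -0.07, 2], 255],
  [[0, 0, 0], [-0.03, -0.07, 3], 255],
  [[0, 0, 0], [-0.03, -0.07, 3.7], 255],
  [[0, 0, 0], [-0.03, -0.07, 4.1], 255],
  [[0, 0, 0], [-0.03, -0.07, 4.3], 255],
  [[0, 0, 0], [-0.03, -0.07, 4.45], 255],
  [[0, 0, 0], [-0.03, -0.07, 4.45], 255],
])

```text
clock: 10.4
tcp_pos: [0.5519, 0.0549, 0.1289]
orientation: [0.0, 0.195, 0.981, -0.0]
wrist_force: [-0.1, 0.2, -0.1]
finger_gap: 0.0142
grip_force: 51.6
```

Run:
```python
from h import *
s=env.get_state();print(s['clock'],s['tcp_pos'],yaw(),s['wrist_force'],s['ft_torque'])
move([.5518,.0556,.047+.0745],157.5)
```

```text
10.4 [0.55189911 0.05488834 0.12892273] 157.5327813415304 [-0.14225103  0.22640957 -0.10521529] [-0.00166851  0.009778   -0.04591072]
turn [0.   0.02 0.03] shift cm [0.037 0.062 0.742]
```

Request:
carry_out([
  [[0, 0, 0], [0, 0, 0.05], 255],
  [[0, 0, 0], [0, 0, 0.1], 255],
  [[0, 0, 0], [0, 0, 0.15], 255],
  [[0, 0, 0], [0, 0, 0.2], 255],
  [[0, 0, 0], [0, 0, 0.25], 255],
  [[0, 0, 0], [0, 0, 0.3], 255],
  [[0, 0, 0], [0, 0, 0.35], 255],
  [[0, 0, 0], [0, 0, 0.35], 255],
])

```text
clock: 11.4
tcp_pos: [0.5517, 0.0549, 0.1252]
orientation: [-0.0, 0.195, 0.981, -0.0]
wrist_force: [0.4, 0.6, -0.2]
finger_gap: 0.0144
grip_force: 51.6
```

Request:
carry_out([
  [[0, 0, 0], [0, 0, 0.05], 255],
  [[0, 0, 0], [0, 0, 0.1], 255],
  [[0, 0, 0], [0, 0, 0.15], 255],
  [[0, 0, 0], [0, 0, 0.2], 255],
  [[0, 0, 0], [0, 0, 0.24], 255],
  [[0, 0, 0], [0, 0, 0.28], 255],
  [[0, 0, 0], [0, 0, 0.3], 255],
  [[0, 0, 0], [0, 0, 0.3], 255],
])

```text
clock: 12.4
tcp_pos: [0.5518, 0.0549, 0.1223]
orientation: [-0.0, 0.195, 0.981, -0.0]
wrist_force: [0.4, -0.8, 0.3]
finger_gap: 0.0149
grip_force: 51.6
```

Request:
carry_out([
  [[0, 0, 0], [0, 0, 0.02], 255],
  [[0, 0, 0], [0, 0, 0.04], 255],
  [[0, 0, 0], [0, 0, 0.05], 255],
  [[0, 0, 0], [0, 0, 0.06], 255],
  [[0, 0, 0], [0, 0, 0.06], 255],
  [[0, 0, 0], [0, 0, 0.06], 255],
  [[0, 0, 0], [0, 0, 0.06], 255],
  [[0, 0, 0], [0, 0, 0.06], 255],
])

```text
clock: 13.4
tcp_pos: [0.5518, 0.0549, 0.1217]
orientation: [0.0, 0.195, 0.981, -0.0]
wrist_force: [-0.4, -0.8, -0.4]
finger_gap: 0.0143
grip_force: 51.6
```

Request:
carry_out([
  [[0, 0, 0], [0, 0, 0.01], 255],
  [[0, 0, 0], [0, 0, 0.02], 255],
  [[0, 0, 0], [0, 0, 0.03], 255],
  [[0, 0, 0], [0, 0, 0.03], 255],
  [[0, 0, 0], [0, 0, 0.03], 255],
  [[0, 0, 0], [0, 0, 0.03], 255],
  [[0, 0, 0], [0, 0, 0.03], 255],
  [[0, 0, 0], [0, 0, 0.03], 255],
])

```text
clock: 14.4
tcp_pos: [0.5518, 0.0549, 0.1214]
orientation: [0.0, 0.195, 0.981, -0.0]
wrist_force: [-0.2, 0.8, 0.7]
finger_gap: 0.0142
grip_force: 51.7
```

Run:
```python
from h import *
for i in range(1):
    s=env.get_state();print(s['clock'],s['tcp_pos'],yaw(),s['wrist_force'],s['ft_torque'])
c=env.get_calibration('wrist');p,d=env.read_camera('wrist');q=p[:,:,::-1].copy();cv2.imwrite('pics/w6.png',q);np.savez('w6.npz',d=d,**c)
cv2.imwrite('pics/w6c.png',cv2.resize(q[170:290,260:380],(600,600),interpolation=cv2.INTER_CUBIC))
s=env.get_state();print(s['tcp_pos'],s['wrist_force'])
```

```text
14.4 [0.55182348 0.05487597 0.12144411] 157.53180466142243 [-0.20221899  0.80639957  0.66255396] [ 0.02514996  0.08556046 -0.01620666]
[0.55183437 0.05488436 0.12146084] [-1.0520049  -0.1687467   1.91992826]
```

View pics/w6c.png

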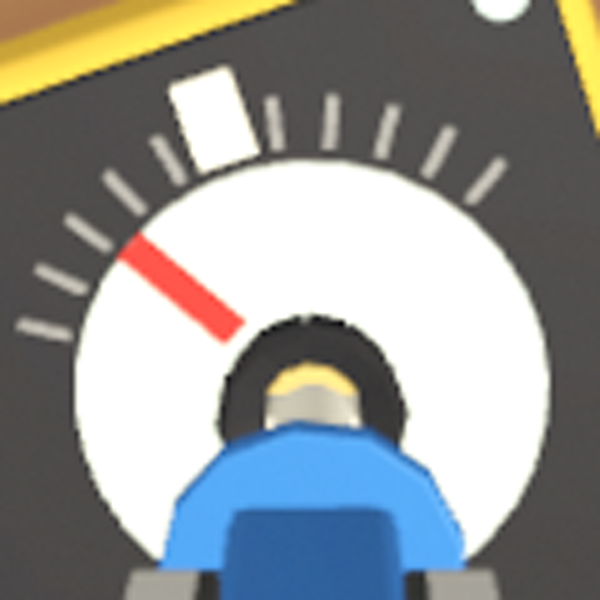

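The blade sits in the slot at crop (312,400), with brass showing in front of it. The pointer tip is at (130,248) and the band at (215,120). I'll turn clockwise in stages, pivoting about the screw axis.

Request:
carry_out([
  [[0, 0, 5], [0.012, -0.008, 0], 255],
  [[0, 0, 10], [0.024, -0.015, 0], 255],
  [[0, 0, 15], [0.037, -0.021, 0], 255],
  [[0, 0, 20], [0.05, -0.026, 0], 255],
  [[0, 0, 25], [0.064, -0.03, 0], 255],
  [[0, 0, 30], [0.078, -0.033, 0], 255],
  [[0, 0, 35], [0.092, -0.034, 0], 255],
  [[0, 0, 40], [0.107, -0.034, 0], 255],
])

```text
clock: 15.45
tcp_pos: [0.5512, 0.0546, 0.1215]
orientation: [0.001, 0.52, 0.854, -0.0]
wrist_force: [1.0, -0.7, 0.1]
finger_gap: 0.0145
grip_force: 51.7
```

```bash
cat > chk.py <<'E'
from h import *
import sys
F=[];
c=env.get_calibration('wrist')
for i in range(3):
    s=env.get_state();F.append(np.r_[s['wrist_force'],s['ft_torque']]);p,d=env.read_camera('wrist')
print(s['clock'],s['tcp_pos'],'yaw',yaw(),'F',np.mean(F,0).round(3))
c=env.get_calibration('wrist');q=p[:,:,::-1].copy();n=sys.argv[1];cv2.imwrite(f'pics/{n}.png',q)
hsv=cv2.cvtColor(q,cv2.COLOR_BGR2HSV);S=np.array([.5514,.0563])
red=cv2.inRange(hsv,(0,110,100),(9,255,255))|cv2.inRange(hsv,(171,110,100),(180,255,255))
v,u=np.nonzero(red);w=np.array([onplane(c,a,b,.048)[:2] for a,b in zip(u,v)])
r=np.linalg.norm(w-S,axis=1);w=w[(r<.03)];d=w-w.mean(0);U=np.linalg.svd(d)[2][0]
a=np.degrees(np.arctan2(*(w.mean(0)-S)[::-1]))%360;l=np.degrees(np.arctan2(U[1],U[0]))%180+180
print('n',len(w),'pointer',a,'line',l,'dial deg by mean',176.5-a)
wh=cv2.inRange(hsv,(0,0,170),(180,50,255))
v,u=np.nonzero(wh);w=np.array([onplane(c,a,b,.046)[:2] for a,b in zip(u,v)]);r=np.linalg.norm(w-S,axis=1);an=np.degrees(np.arctan2(w[:,1]-S[1],w[:,0]-S[0]))%360
m=(r>.0315)&(r<.036)&(an>150)&(an<205);print('band',m.sum(),np.median(an[m]) if m.any() else None)
E
python3 chk.py w7
```

```text
15.55 [0.55119746 0.05467104 0.12151015] yaw 117.60294818755669 F [ 0.65  -0.776  0.018 -0.299 -0.254  0.01 ]
n 168 pointer 205.6994742769739 line 207.60930225533826 dial deg by mean -29.199474276973888
band 136 175.91885288141742
```

Request:
carry_out([
  [[0, 0, 5], [0.012, -0.008, 0], 255],
  [[0, 0, 10], [0.024, -0.015, 0], 255],
  [[0, 0, 15], [0.037, -0.021, 0], 255],
  [[0, 0, 20], [0.05, -0.026, 0], 255],
  [[0, 0, 25], [0.064, -0.03, 0], 255],
  [[0, 0, 30], [0.078, -0.033, 0], 255],
  [[0, 0, 35], [0.092, -0.034, 0], 255],
  [[0, 0, 40], [0.107, -0.034, 0], 255],
])

```text
clock: 16.6
tcp_pos: [0.5504, 0.0549, 0.1215]
orientation: [0.001, 0.78, 0.626, -0.0]
wrist_force: [0.8, -2.7, 0.4]
finger_gap: 0.0144
grip_force: 51.6
```

```bash
python3 chk.py w8
```

```text
16.7 [0.5504324  0.05498251 0.12147982] yaw 77.65362217781772 F [ 1.332 -3.271 -0.237 -0.879 -0.457  0.026]
n 70 pointer 205.5054032598316 line 218.22246742234262 dial deg by mean -29.00540325983161
band 108 176.53035783260276
```

Request:
carry_out([
  [[0, 0, 4], [-0.012, 0.004, 0], 255],
  [[0, 0, 8], [-0.024, 0.009, 0], 255],
  [[0, 0, 12], [-0.015, 0.002, 0], 255],
  [[0, 0, 16], [-0.005, -0.004, 0], 255],
  [[0, 0, 20], [0.005, -0.009, 0], 255],
  [[0, 0, 24], [0.015, -0.014, 0], 255],
  [[0, 0, 28], [0.026, -0.018, 0], 255],
  [[0, 0, 30], [0.031, -0.02, 0], 255],
])

```text
clock: 17.75
tcp_pos: [0.55, 0.0554, 0.1215]
orientation: [0.001, 0.915, 0.403, -0.0]
wrist_force: [0.5, -5.4, 0.0]
finger_gap: 0.0142
grip_force: 51.6
```

```bash
python3 chk.py w9
python3 - <<'E'
from h import *
q=cv2.imread('pics/w9.png')[170:290,260:380];p,d=env.read_camera('top')
t=p[210:270,240:310,::-1]
o=np.zeros((600,800,3),np.uint8);o[:400,:400]=cv2.resize(q,(400,400),interpolation=2);o[:343,400:]=cv2.resize(t,(400,343),interpolation=2);cv2.imwrite('pics/w9c.png',o)
E
```

```text
17.85 [0.55000976 0.05537955 0.12147955] yaw 47.595721237478216 F [ 1.181 -5.24   0.447 -1.443 -0.354  0.016]
n 0 pointer nan line 180.0 dial deg by mean nan
band 186 185.14820863860274chk.py:12: RuntimeWarning: Mean of empty slice.
  r=np.linalg.norm(w-S,axis=1);w=w[(r<.03)];d=w-w.mean(0);U=np.linalg.svd(d)[2][0]
  ret = um.true_divide(
chk.py:13: RuntimeWarning: Mean of empty slice.
  a=np.degrees(np.arctan2(*(w.mean(0)-S)[::-1]))%360;l=np.degrees(np.arctan2(U[1],U[0]))%180+180
```

View pics/w9c.png

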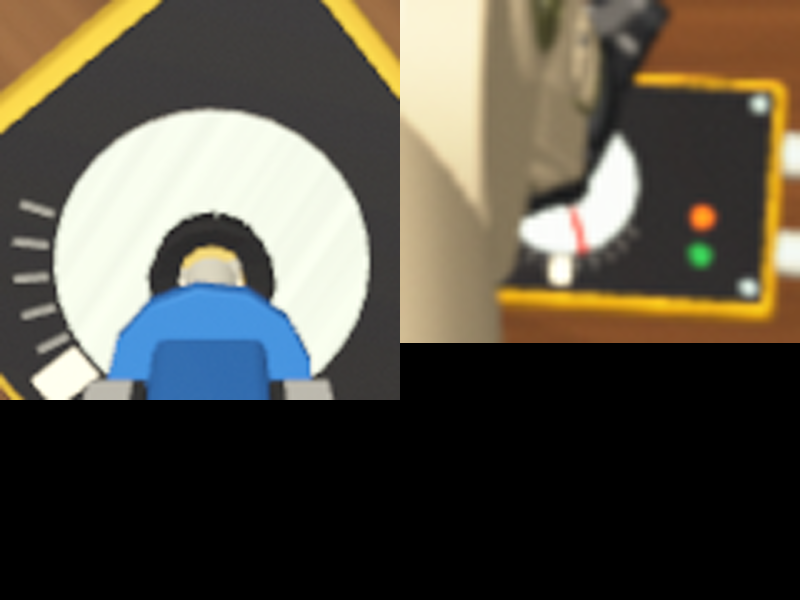

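Left (wrist): the blade is still in the slot, and the pointer is hidden behind the tool. Right (top): the pointer tip is at (585,252) and the band at (560,270), so about 18° remain. A 5 N side load shows, so I'll relieve it while continuing.

Request:
carry_out([
  [[0, 0, 0], [-0.02, 0.03, 0], 255],
  [[0, 0, 2], [-0.045, 0.068, 0], 255],
  [[0, 0, 4], [-0.045, 0.068, 0], 255],
  [[0, 0, 6], [-0.045, 0.068, 0], 255],
  [[0, 0, 8], [-0.045, 0.068, 0], 255],
  [[0, 0, 10], [-0.045, 0.068, 0], 255],
  [[0, 0, 12], [-0.045, 0.068, 0], 255],
  [[0, 0, 13], [-0.045, 0.068, 0], 255],
])

```text
clock: 18.95
tcp_pos: [0.55, 0.0553, 0.1214]
orientation: [0.0, 0.955, 0.296, 0.0]
wrist_force: [0.4, -4.5, 1.8]
finger_gap: 0.0144
grip_force: 51.9
```

```bash
cat > top.py <<'E'
from h import *
import sys
c=env.get_calibration('top');F=[];Q=[]
for i in range(3):
    s=env.get_state();F.append(np.r_[s['wrist_force'],s['ft_torque']]);Q.append(env.read_camera('top')[0].astype(float))
print(s['clock'],s['tcp_pos'],'yaw',yaw(),'F',np.mean(F,0).round(3))
q=np.mean(Q,0);cv2.imwrite(f'pics/{sys.argv[1]}.png',q[:,:,::-1])
def ang(q,tag):
    # weighted: redness on the dial; dial centre by initial full picture
    red=np.clip(q[:,:,0]-(q[:,:,1]+q[:,:,2])/2-25,0,None)
    cx,cy=C;v,u=np.mgrid[:480,:640];r=np.hypot(u-cx,v-cy);m=(r<13.5)&(r>5)&(v>cy)
    w=red*m;W=w.sum();x,y=(w*u).sum()/W,(w*v).sum()/W
    a=np.degrees(np.arctan2(x-cx,y-cy))
    mb=(r>13.5)&(r<20)&(abs(u-cx+1)<5)&(v>cy);g=np.clip(q.min(2)-120,0,None)*mb
    bx,by=(g*u).sum()/g.sum(),(g*v).sum()/g.sum();b=np.degrees(np.arctan2(bx-cx,by-cy))
    print(tag,'red',round(W),(x.round(2),y.round(2)),'pointer',a.round(2),'band',(bx.round(2),by.round(2)),b.round(2),'to go',(a-b).round(2))
p=cv2.imread('pics/top0.png')[:,:,::-1].astype(float)
wh=((p.min(2)>150)*255).astype(np.uint8);k=[k for k in cv2.findContours(wh,0,1)[0] if cv2.pointPolygonTest(k,(262,240),False)>=0][0]
(x,y),r=cv2.minEnclosingCircle(k);h=k[:,0];h=h[h[:,1]<248].astype(float)
s=np.linalg.lstsq(np.c_[2*h,np.ones(len(h))],(h**2).sum(1),rcond=None)[0];C=s[:2];print('centre',C,'r',np.sqrt(s[2]+C@C))
ang(p,'start');ang(q,'now')
E
python3 top.py t1
```

```text
19.05 [0.54996785 0.05533456 0.12141799] yaw 34.53119250305777 F [ 0.552 -4.609  2.17  -1.238 -0.247  0.035]
centre [268.85530977 241.81573524] r 12.140393164951865
start red 616 (np.float64(273.2), np.float64(250.45)) pointer 26.72 band (np.float64(267.59), np.float64(257.3)) -4.69 to go 31.4
now red 1060 (np.float64(267.62), np.float64(249.8)) pointer -8.82 band (np.float64(267.6), np.float64(257.21)) -4.67 to go -4.15[ WARN:0@0.840] global loadsave.cpp:1063 imwrite_ Unsupported depth image for selected encoder is fallbacked to CV_8U.
```

Run:
```python
from h import *
for n in('top0','t1'):
    q=cv2.imread(f'pics/{n}.png').astype(int)
    red=q[:,:,2]-(q[:,:,1]+q[:,:,0])//2
    print(n);print(red[241:262,258:282]);
q=cv2.imread('pics/t1.png').astype(int);print(q.min(2)[241:262,258:282])
```

```text
top0
[[  0   1   1   0   0   0   0   5  31  52  72  88  84  55   7   0   0   1
    1   0   0   0   0   1]
 [  0   1   1   1   0   0   0  17  80  91  90  68  51  33   3   0   0   1
    1   1   0   0   1   1]
 [  0   1   1   1   0   0  -1   9  71  93  89  91  53  13   1   0   0   0
    1   1   0   0   1   2]
 [  0   1   1   1   1   0   0   1  19  59  82  74  34   4  -1   0   0   0
    1   1   1   0   0   3]
 [  0   1   1   1   1   0   1   0   1   5  12  14  16  17   1   0   0   0
    1   1   1   0   1   3]
 [  0   0   1   1   1   0   0   0   0   0   0   4  33  53  11   0   0   0
    0   1   1   1   1   3]
 [  0   0   1   1   1   1   0   1   1   0   0   0   8  64  46   4   0   0
    0   1   0   1   1   3]
 [  0   0   0   0   1   1   1   1   1   1   1   1   2  24  97  15   0   0
    0   0   0   2   3   3]
 [  4   0   0   0   1   1   1   1   1   1   1   1   1   7  81  49   4   1
    0   0   1   5   6   3]
 [  7   5  -1   0   0   1   1   1   1   1   1   1   1   2  24  98  15   1
    0   1   3   6   9   7]
 [  9   6   2   0   0   0   1   1   1   1   1   1   1   1   7  80  55  13
    3   3  
[... 4573 characters left out ...]
87  75  61  68  65  64  88 165 226 234 197 109  82  69  83  78  57
   63  58  47  46  46  46]
 [ 89  83  66  54  55  51  60  88 196 244 247 221 114  79  55  67  68  50
   48  47  46  46  45  46]
 [ 88  75  55  48  48  48  53  85 206 247 248 220  98  62  49  53  54  47
   47  46  45  46  46  46]
 [ 82  63  49  47  47  47  48  75 189 242 246 214  85  49  47  48  48  47
   46  48  47  45  45  46]
 [ 62  50  46  46  46  46  46  58 124 180 190 148  65  47  47  48  48  47
   48  47  47  46  46  45]
 [ 40  35  35  36  39  40  41  42  55  70  74  64  49  48  49  49  48  46
   46  46  46  45  45  45]
 [ 34  26  27  28  29  30  31  32  34  36  37  37  36  36  36  38  36  34
   35  35  37  38  39  40]]
```

Request:
carry_out([
  [[0, 0, 1], [-0.01, 0.015, 0], 255],
  [[0, 0, 2], [-0.02, 0.03, 0], 255],
  [[0, 0, 3], [-0.03, 0.045, 0], 255],
  [[0, 0, 4], [-0.03, 0.045, 0], 255],
  [[0, 0, 5], [-0.03, 0.045, 0], 255],
  [[0, 0, 5.5], [-0.03, 0.045, 0], 255],
  [[0, 0, 5.5], [-0.03, 0.045, 0], 255],
  [[0, 0, 5.5], [-0.03, 0.045, 0], 255],
])

```text
clock: 20.1
tcp_pos: [0.5499, 0.055, 0.1214]
orientation: [-0.0, 0.968, 0.251, 0.0]
wrist_force: [0.4, -1.2, 2.8]
finger_gap: 0.0142
grip_force: 52.1
```

```bash
sed -i 's/m=(r<13.5)&(r>5)&(v>cy)/m=(r<13.5)\&(r>6)\&(v>cy+4)\&(u>cx-5)\&(u<cx+9)/; s#q=np.mean(Q,0);#q=np.mean(Q,0).round().astype(np.uint8).astype(float);#' top.py; python3 top.py t2 2>/dev/null
python3 - <<'E'
import cv2,numpy as np
q=cv2.imread('pics/t2.png').astype(int)
red=q[:,:,2]-(q[:,:,1]+q[:,:,0])//2
print(red[245:257,264:274])
E
```

```text
20.2 [0.54990575 0.05497218 0.12140651] yaw 29.04001056102752 F [ 0.127 -1.247  3.235 -0.235 -0.08   0.008]
centre [268.85530977 241.81573524] r 12.140393164951865
start red 576 (np.float64(273.35), np.float64(250.69)) pointer 26.88 band (np.float64(267.59), np.float64(257.3)) -4.69 to go 31.57
now red 788 (np.float64(268.03), np.float64(251.07)) pointer -5.11 band (np.float64(267.6), np.float64(257.21)) -4.66 to go -0.44
[[  3   0   1  10  16   8   1  -1   0   0]
 [  0  -1   5  35  58  32   1   0  -1   0]
 [  0  -1   3  29  87  40   1   0   0   0]
 [  0   0   1  22 117  39   2   0   1   0]
 [  0   0   1  22 121  38   2   0   1   0]
 [  0   0   1  24 124  35   2   0   0   0]
 [  0   0   1  26 124  32   2   0   0   1]
 [  0   1   2  29 126  32   1   0   0   1]
 [  1   2  13  61 128  48   4   1   1   3]
 [  3   7  28  50  63  46   9   3   4   7]
 [  6  10  25  14  11  23  14   6   5   7]
 [  5  12  22   6   5  16  16   7   3   5]]
```

The pointer is on the middle of the band by the top view (−5.1° against −4.7°), with the blade seated under a light 3 N contact. Now withdrawing straight up.

Request:
carry_out([
  [[0, 0, 0], [0, 0, -0.2], 255],
  [[0, 0, 0], [0, 0, -0.5], 255],
  [[0, 0, 0], [0, 0, -1], 255],
  [[0, 0, 0], [0, 0, -2], 255],
  [[0, 0, 0], [0, 0, -4], 255],
  [[0, 0, 0], [0, 0, -6], 255],
  [[0, 0, 0], [0, 0, -8], 255],
  [[0, 0, 0], [0, 0, -8], 255],
])

```text
clock: 21.25
tcp_pos: [0.5512, 0.0547, 0.2037]
orientation: [0.001, 0.968, 0.251, 0.002]
wrist_force: [-0.2, 1.1, -1.4]
finger_gap: 0.0139
grip_force: 51.5
```

```bash
python3 top.py t3 2>/dev/null; python3 chk.py w10;  python3 - <<'E'
from h import *
A=rot(env.get_state()['orientation']);move([.4938,-.2650,.199],59.2)
E
```

```text
21.35 [0.54990642 0.0547713  0.20142006] yaw 29.029929019627236 F [-0.715  0.22  -0.982  0.032  0.008  0.004]
centre [268.85530977 241.81573524] r 12.140393164951865
start red 576 (np.float64(273.35), np.float64(250.69)) pointer 26.88 band (np.float64(267.59), np.float64(257.3)) -4.69 to go 31.57
now red 870 (np.float64(268.04), np.float64(251.04)) pointer -5.04 band (np.float64(267.6), np.float64(257.19)) -4.66 to go -0.38
21.5 [0.54930251 0.05481943 0.20043615] yaw 29.032908850916666 F [-0.286  0.175 -0.693 -0.011 -0.008  0.01 ]
n 86 pointer 176.12109124289208 line 356.63979762379 dial deg by mean 0.37890875710792216
band 52 176.1398082952253
turn [ -0.07   0.08 -30.17] shift cm [-20.375  25.266   0.155]
```

Request:
carry_out([
  [[0, 0, -5], [-4, 5, 0], 255],
  [[0, 0, -10], [-8, 10, 0], 255],
  [[0, 0, -15], [-12, 15, 0], 255],
  [[0, 0, -20], [-16, 20, 0], 255],
  [[0, 0, -25], [-19, 23.5, 0], 255],
  [[0, 0, -30], [-20.4, 25.3, 0], 255],
  [[0, 0, -30], [-20.4, 25.3, 1], 255],
  [[0, 0, -30], [-20.4, 25.3, 1], 255],
])

```text
clock: 22.55
tcp_pos: [0.4935, -0.2641, 0.1897]
orientation: [-0.002, 0.87, 0.492, -0.001]
wrist_force: [0.0, 0.7, 0.5]
finger_gap: 0.0145
grip_force: 51.6
```

Request:
carry_out([
  [[0, 0, 0], [0, 0, 0], 255],
  [[0, 0, 0], [0, 0, 0], 255],
  [[0, 0, 0], [0, 0, 0], 255],
  [[0, 0, 0], [0, 0, 0], 255],
  [[0, 0, 0], [0, 0, 0], 255],
  [[0, 0, 0], [0, 0, 0], 255],
  [[0, 0, 0], [0, 0, 0], 255],
  [[0, 0, 0], [0, 0, 0], 255],
])

```text
clock: 23.55
tcp_pos: [0.4943, -0.2655, 0.1914]
orientation: [0.0, 0.87, 0.493, -0.0]
wrist_force: [0.0, 0.1, -1.1]
finger_gap: 0.0144
grip_force: 51.6
```

Run:
```python
from h import *
s=env.get_state();print(s['clock'],s['tcp_pos'],yaw(),s['wrist_force'],s['finger_gap'],s['joint_pos'])
c=env.get_calibration('wrist');p,d=env.read_camera('wrist');q=p[:,:,::-1].copy();cv2.imwrite('pics/w11.png',q);np.savez('w11.npz',d=d,**c)
A=rot(s['orientation']);tip=s['tcp_pos']+A@[0,0,.0745];print('tip',tip,proj(c,tip))
cv2.imwrite('pics/w11c.png',cv2.resize(q[180:300,260:380],(600,600),interpolation=cv2.INTER_CUBIC))
```

```text
23.55 [ 0.49433937 -0.26545891  0.19137629] 59.02570675239278 [ 0.01154245  0.06435536 -1.13661611] 0.014392292101825303 [-6.35837142e-01  3.00557888e-01 -6.97805288e-02  1.20043223e+00
 -5.82899847e-05  1.47556258e+00]
tip [ 0.49433833 -0.26546354  0.11687629] (np.float64(322.08876944992284), np.float64(252.08686882056708))
```

View pics/w11c.png

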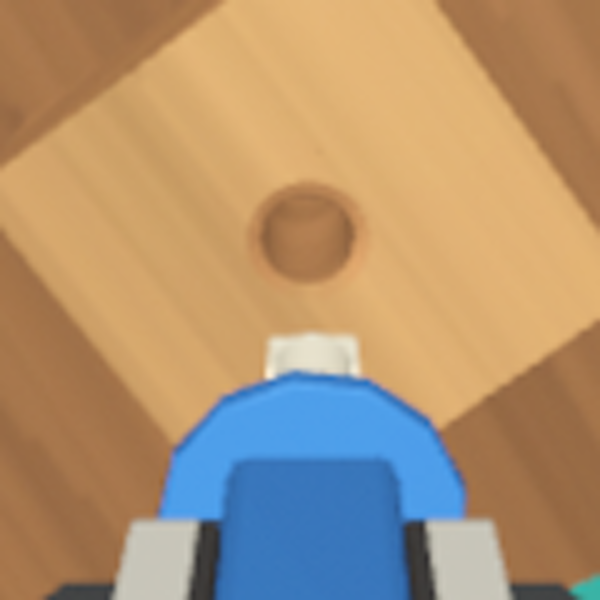

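The hole mouth is centred at crop (307,232), and the blade's front edge is at (313,336).

Run:
```python
from h import *
c=dict(np.load('w11.npz'));s=env.get_state();A=rot(s['orientation'])
t=onplane(c,322.2,246.8,.1169)-A[:,0]*.0012;h=onplane(c,321.0,226.2,.058);print(t,h,(A.T@(h-t)*1000).round(2))
```

```text
[ 0.49544529 -0.26374921  0.11690009] [ 0.49432923 -0.26384533  0.058     ] [-0.65 -0.91 58.9 ]
```

Request:
carry_out([
  [[0, 0, 0], [-0.06, -0.09, 2], 255],
  [[0, 0, 0], [-0.06, -0.09, 4], 255],
  [[0, 0, 0], [-0.06, -0.09, 5.5], 255],
  [[0, 0, 0], [-0.06, -0.09, 6.5], 255],
  [[0, 0, 0], [-0.06, -0.09, 8], 255],
  [[0, 0, 0], [-0.06, -0.09, 9.5], 255],
  [[0, 0, 0], [-0.06, -0.09, 10.5], 255],
  [[0, 0, 0], [-0.06, -0.09, 10.9], 255],
])

```text
clock: 24.6
tcp_pos: [0.493, -0.2652, 0.0815]
orientation: [-0.0, 0.87, 0.493, -0.0]
wrist_force: [-0.6, 0.8, -0.1]
finger_gap: 0.0144
grip_force: 51.6
```

Request:
carry_out([
  [[0, 0, 0], [0, 0, 0.05], 255],
  [[0, 0, 0], [0, 0, 0.1], 255],
  [[0, 0, 0], [0, 0, 0.13], 255],
  [[0, 0, 0], [0, 0, 0.16], 255],
  [[0, 0, 0], [0, 0, 0.18], 255],
  [[0, 0, 0], [0, 0, 0.18], 255],
  [[0, 0, 0], [0, 0, 0.18], 255],
  [[0, 0, 0], [0, 0, 0.18], 255],
])

```text
clock: 25.6
tcp_pos: [0.4933, -0.2655, 0.0806]
orientation: [0.0, 0.87, 0.493, -0.0]
wrist_force: [-0.6, -0.7, -0.2]
finger_gap: 0.0143
grip_force: 51.6
```

Request:
carry_out([
  [[0, 0, 0], [0, 0, 0], 200],
  [[0, 0, 0], [0, 0, 0], 120],
  [[0, 0, 0], [0, 0, 0], 120],
  [[0, 0, 0], [0, 0, 0], 120],
  [[0, 0, 0], [0, 0, -2], 120],
  [[0, 0, 0], [0, 0, -6], 120],
  [[0, 0, 0], [0, 0, -11], 120],
  [[0, 0, 0], [0, 0, -15], 120],
])

```text
clock: 26.6
tcp_pos: [0.4935, -0.2656, 0.2327]
orientation: [0.001, 0.87, 0.493, 0.0]
wrist_force: [0.7, -0.9, -0.3]
finger_gap: 0.0455
grip_force: 0.0
```

```bash
python3 - <<'E'
from h import *
c=env.get_calibration('wrist');s=env.get_state();p,d=env.read_camera('wrist');print(s['clock'],s['tcp_pos'],s['finger_gap'],s['wrist_force'])
q=p[:,:,::-1].copy();cv2.imwrite('pics/w12.png',q);hsv=cv2.cvtColor(q,cv2.COLOR_BGR2HSV)
blue=cv2.inRange(hsv,(100,120,50),(130,255,255));vs,us=np.nonzero(blue)
pts=np.array([bydepth(c,u,v,d[v,u]) for u,v in zip(us,vs)]);z=pts[:,2];print('z top',np.median(z[z>.115]),'flange',np.median(z[z<.07]),'stand',bydepth(c,us.mean()+35,vs.min(),d[vs.min(),int(us.mean()+35)]))
print('handle top c',pts[z>.118].mean(0),'flange',pts[z<.07].min(0),pts[z<.07].max(0))
E
python3 top.py t4 2>/dev/null
```

```text
26.6 [ 0.49349312 -0.26561261  0.23268377] 0.045490504625268026 [ 0.7452224  -0.91760726 -0.31209636]
z top 0.12398745224614138 flange 0.06235489354706847 stand [ 0.52556154 -0.26707863  0.05783718]
handle top c [ 0.49512111 -0.26160422  0.12654082] flange [ 0.48112765 -0.27570849  0.05923948] [ 0.50735513 -0.24958944  0.06934967]
26.75 [ 0.49458654 -0.26642462  0.23331207] yaw 59.03646435309428 F [ 1.079e+00 -1.000e-03  1.268e+00 -1.600e-02 -1.500e-02  1.900e-02]
centre [268.85530977 241.81573524] r 12.140393164951865
start red 576 (np.float64(273.35), np.float64(250.69)) pointer 26.88 band (np.float64(267.59), np.float64(257.3)) -4.69 to go 31.57
now red 758 (np.float64(268.02), np.float64(251.08)) pointer -5.17 band (np.float64(267.6), np.float64(257.22)) -4.67 to go -0.5
```

The tool is home and upright: flange at 62 mm, handle top at 124 mm. The pointer is still on the band.

```bash
python3 -c "
from workcell import env
print(env.hand_in())"
```

```text
the job is handed in; nothing more can be done
None
```

I turned the yellow amplifier's screw until the red pointer stood about 0.5° from the white band's middle (top camera), put the blue tool back upright and fully home in its stand, and handed the job in at about 27 s; no verdict came back.

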